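Send the tasting cups down the serving slide

ROBOT

A 6-joint arm with a two-finger parallel gripper is mounted at the origin on the work surface. World frame = base frame: x ahead of the robot, y to its left, z up, the work surface at z = 0. Lengths are in mm, angles in rad, forces in N, time in s.
With the tool pointing down it reaches from about 250 to 800 mm from the base axis. Payload 8.5 kg.
Tool frame: the origin (TCP) lies at the very end of the fingers, on their centre line; the grasp point (between the pads) lies 19 mm behind it; z points along the fingers, y is the line along which they close (so a half turn about z gives the same grasp; the last joint's range is limited). The gripper opens to 85 mm and grips with 20 to 120 N. Pads are 22 mm wide; open, the fingers measure 114 mm over their backs; the gripper's body (76 mm by 85 mm) begins 54 mm behind the grasp point. The pads swing forward as they close: fully open they stand 13 mm farther back than shut.
Start: joints at [-1.166, 0.238, -0.013, 1.319, 0, 1.571], TCP at [206.744, -482.53, 231.276] pointing down, gripper open.
Joint ranges: [-2.66, 2.66], [-1.03, 1.9], [-1.14, 1.46], [-1.82, 2.27], [-1.45, 1.34], [-3.14, 3.14]. Speed limits (rad/s): [2.22, 2.22, 2.79, 3.14, 3.14, 3.14].

INTERFACE

Orientations are given as [roll, pitch, yaw] about the fixed x, y, z axes, in that order (R = Rz(yaw) Ry(pitch) Rx(roll)).
In Python, from station import robot gives the robot as it stands.
- The arm moves only by the tool step_arm, never from a script. Its argument "increments" is a list of rows, each an object of numbers: "rx", "ry", "rz": the turn, a rotation vector about the tool's x, y, z in rad; "dx", "dy", "dz": the shift along the tool's x, y, z in cm; "hand": the opening, from 0 (shut) to 1 (fully open). A call has 1 to 12 rows; each row is the pose to reach, as a shift and turn from the pose commanded when the call began, along the tool's axes at that moment; what a row does not reach only later rows make up. A row lasts 1/12 s, in which the tool goes at most 41.7 mm and 7.16 degrees, less where a joint would pass 70% of its speed; a pose out of reach is approached as far as the arm can. A call with a gripper value outside its range is refused whole. The fingers move at their own pace and stop on an object; the grip force is fixed at half the most. Time passes only in rows, so rows that repeat a pose let the fingers close. It gives the time, the measured TCP pose, the force, the opening and the grip force at its end, in the units of the state.
- robot.get_state(): the state, without advancing time (a new reading comes with each control period).
- robot.get_image(name): name is "side" or "top" or "wrist"; returns (picture, depth): 480x640x3 uint8, red, green, blue; 480x640 float32, mm along the optical axis (not along the pixel's ray), 0 where there is no reading.
- robot.get_calibration(name): a dict with "K" (3x3 intrinsics, pixels), "rvec" (rotation vector, rad) and "tvec" (3), from world to camera coordinates, as OpenCV has them. Camera axes: x right, y down, z forward; pixel columns grow to the right and rows downward; lengths in mm; the calibration is good to about 2 mm. The wrist camera is an equidistant fisheye: a pixel r from the principal point sees the ray r / f radians off the axis. A picture is of the moment at which its call begins: read the wrist's pose just before it. get_calibration takes no time and is no camera call; for the wrist camera it gives the pose at the moment of the call.
- robot.close_job(): hands the job in; it is judged then, once.
Trained networks look in the newest picture that a camera, given by its name, has taken for a name from the list of things; names that differ only in an ending like _2 or _b are one class to them, and where a whole thing is asked for, a point or a joint stands for the part that bears it (a point fixed in the world has none). Each returns a list of dicts, best first, with "p" (0 to 1); they miss things now and then, are a little off and sometimes report something else, mostly with a low value. They report only what shows in the picture. A call takes as long as a camera call. They do not tell look-alikes from the thing itself.
- robot.look_for(camera, target): "position" ([x, y, z] in mm, in world coordinates, good to about 4 mm: the middle of the surface that is visible of it).
- robot.trace(camera, target): "mask" (480x640 bool, what is visible of it).
- robot.landmark_of(camera, target): "position" ([x, y, z] in mm, in world coordinates, good to about 4 mm: a listed point, or the origin of a listed thing).
The state is a dict: "t": time; "qpos": joint angles; "joint_velocities": joint speeds; "effort": joint torques, N m; "position": TCP position; "tool_rot": TCP orientation; "wrist_force": force on the tool from outside, world axes, zero at the start; "wrist_torque": the same for the moment, N m; "opening": finger opening in mm; "grasp_force": force on a finger pad.
Only numpy, scipy, OpenCV 4.12 (cv2) and the standard library are available. Lean on these libraries where they do the work, as an engineer would, in place of code of your own. Each camera call takes 0.05 s, during which the arm holds its last target. There are 200 camera calls.

TASK

Send the two paper cups to the other end of the serving slide: press the flat latch button on the carriage and keep it held down while you push the carriage along its rail all the way to the far end stop, then let go so that the button springs up and locks the carriage there. Fingertips on the button and the ledge behind it are enough, nothing needs gripping; the two cups must ride along standing in their rings without being touched or lifted, and the bottle, the stack of cups and the bowl on the table stay where they are.

Things in the scene. Friction and masses are not known exactly. Their poses are not given: they have to be found in the camera images.
- slide_base: Fixed aluminium serving slide on the table: plate 190 (its x) x 360 (its y) mm with a rail and a dark cross bar (end stop, 38 mm high) at either end. Origin: centre of the plate's underside, at table height. The carriage travels along its +y; the cups are on its +x side, the latch post on its -x side. Turned about the vertical by up to 0.6 rad either way.
- carriage (a joint): Travel of the carriage along the slide's +y, in m: 0 at the start (at the near end stop, locked), 0.160 against the far end stop. A black plate 180 (x) x 170 (y) mm, top 36 mm above the table, 0.5 to 1 kg; with the latch free it takes 2 to 3 N to keep moving slowly. Notches lie every 20 mm of travel (2 mm play), the last at the far end stop; while latched in one it cannot be pushed along.
- button (a joint): How far the latch button is pressed straight down, in m: 0 up (latched), 0.008 fully down (hard stop). The latch is free from about 0.005 on; a spring pushes up with 2 N at the top, 5 N fully down. Let up at a notch it springs back to 0 and latches there; let up between notches it stays about 0.0045 down.
- button_top (a point): Centre of the button's top face (moves with it): a flat steel cap 44 (slide's x) x 34 (slide's y) mm, 95 mm above the table when up, on a grey post 56 x 48 mm that stands on the carriage, 65 mm to the -x side of the slide's centre line. Axes as the slide's.
- fence_top (a point): Middle of the top edge of the upright grey ledge on the post, just behind the button (its -y side, so that pushing on it drives the carriage to +y): 56 (x) x 6 (y) mm, top 112 mm above the table, 17 mm above the raised cap. Its face towards the button is 3 mm to +y of this point, 20 mm from the button's centre.
- cup0_mid (a point): Centre, 35 mm above its foot, of a loose empty paper cup (20 g, 72 mm across the rim, 70 mm tall), standing on the carriage in the ring at the -y side; its foot is 36 mm and its rim 106 mm above the table, z axis up.
- cup1_mid (a point): The same for the second cup, in the ring at the +y side.
- ring0 (a point): Centre, on the plate's top face, of the steel ring (about 65 mm inside, 8 mm high) that holds the first cup; moves with the carriage.
- ring1 (a point): The same for the second cup's ring.
- bottle: Bystander: green glass bottle standing on the table, 62 mm across, 230 mm tall, loose; origin under its foot.
- stack: Bystander: stack of paper cups standing upside down, 81 mm across, 118 mm tall, loose on the table; origin under its foot.
- bowl: Bystander: white bowl, 110 mm across, 45 mm tall, loose on the table; origin under its foot.
Not all that is in view belongs to the job. What is shaped like the part that bears cup0_mid but purple or turquoise is not meant. Leave any pink look-alike of the part that bears cup1_mid alone.

How it is judged:
By the outcome, as a careful person would: the job done as asked, in the order asked, and still so for the second after the job is handed in, with the robot touching nothing.
It also fails if it takes over 42 s, if anything falls off the work surface, if the arm or the gripper's body presses on something with over 40 N, if the wrist force passes 120 N, or if a joint passes its speed limit or range.

## Working session

There is one attempt and no reset: what is moved stays moved. The work goes in short steps, Python scripts to look and compute and a tool call to move; the robot and the scene stay as the last step left them, time stands still between calls to the robot, and variables do not carry over. Pictures are saved under pics/ and viewed, at most 10 in all, crops included, and the job is handed in when it is done.

Besides the shell and the picture viewer there is one more tool, called after ">>>" by a JSON object that holds its "op" and its "data". step_arm: Moves the arm, as the interface text tells. Its arguments: {"type":"object","properties":{"increments":{"type":"array"}},"required":["increments"]}

```bash
mkdir -p pics; cat > h.py <<'E'
import numpy as np, cv2
from station import robot
def save(cam,name):
    im,d=robot.get_image(cam); cv2.imwrite(f'pics/{name}.png',im[:,:,::-1]); return im,d
def proj(cam,P):
    c=robot.get_calibration(cam); return cv2.projectPoints(np.array(P,float).reshape(-1,3),np.array(c['rvec'],float),np.array(c['tvec'],float),np.array(c['K'],float),None)[0].reshape(-1,2)
E
python3 - <<'E'
from h import *
for cam in ('top','side'):
    save(cam,cam+'0')
    for t in ['slide_base','button_top','fence_top','cup0_mid','cup1_mid','ring0','ring1','bottle','stack','bowl']:
        for r in robot.landmark_of(cam,t)[:3]: print(cam,t,np.round(r['position']),round(r['p'],2),proj(cam,r['position']).round())
s=robot.get_state();print(s['t'],s['position'],s['tool_rot'],s['opening'])
E
```

```text
top slide_base [555. -10.   1.] 0.72 [[349. 293.]]
top slide_base [474. -95. 111.] 0.44 [[395. 341.]]
top button_top [483. -71.  94.] 0.56 [[380. 334.]]
top fence_top [482. -76.  93.] 0.69 [[383. 334.]]
top fence_top [475. -95. 111.] 0.58 [[395. 340.]]
top cup0_mid [ 570. -132.   71.] 0.75 [[418. 291.]]
top cup0_mid [ 623. -291.   34.] 0.57 [[501. 278.]]
top cup0_mid [559.  -8.   1.] 0.28 [[348. 291.]]
top cup1_mid [586. -54.  74.] 0.83 [[377. 276.]]
top cup1_mid [817. 100.  36.] 0.56 [[313. 153.]]
top ring0 [581. -51.  41.] 0.86 [[373. 280.]]
top ring0 [ 566. -134.   33.] 0.66 [[415. 295.]]
top ring1 [581. -51.  41.] 0.86 [[373. 280.]]
top ring1 [ 566. -134.   33.] 0.66 [[415. 295.]]
top bottle [661. 251.  -2.] 0.92 [[227. 222.]]
top stack [ 496. -270.    2.] 0.69 [[480. 344.]]
top bowl [723. -47.  -2.] 0.76 [[379. 213.]]
side slide_base [558.  -6.   1.] 0.97 [[363. 276.]]
side button_top [478. -74.  98.] 0.68 [[404. 230.]]
side fence_top [478. -91. 112.] 0.71 [[406. 221.]]
side cup0_mid [ 622. -293.   35.] 0.89 [[359. 208.]]
side cup0_mid [ 570. -140.   72.] 0.79 [[369. 223.]]
side cup1_mid [587. -51.  72.] 0.9 [[356. 238.]]
side cup1_mid [816. 100.  30.] 0.84 [[242. 274.]]
side ring0 [583. -51.  37.] 0.98 [[357. 251.]]
side ring0 [ 569. -136.   36.] 0.73 [[368. 236.]]
side ring1 [583. -51.  37.] 0.98 [[357. 251.]]
side ring1 [ 569. -136.   36.] 0.73 [[368. 236.]]
side bottle [668. 255.   4.] 0.6 [[282. 341.]]
side stack [ 496. -266.   -2.] 0.65 [[401. 229.]]
side bowl [722. -49.   1.] 0.89 [[301. 257.]]
1.1 [ 206.73454658 -482.53521655  231.30448159] [-3.14155014e+00  2.79065384e-05  4.04800423e-01] 85.18056740313389
```

View pictures.

View pics/top0.png

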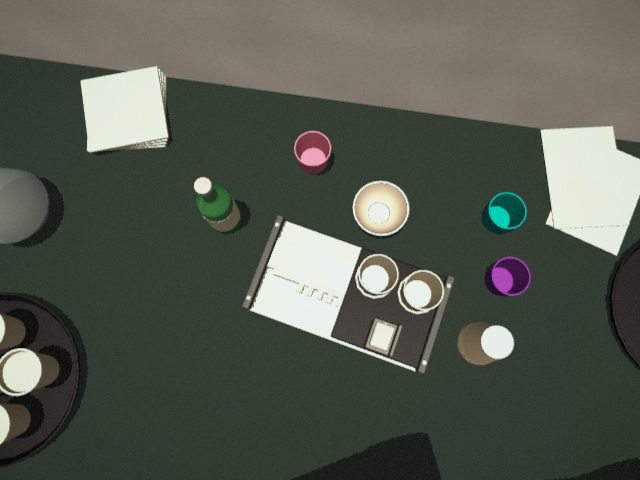

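View pics/side0.png

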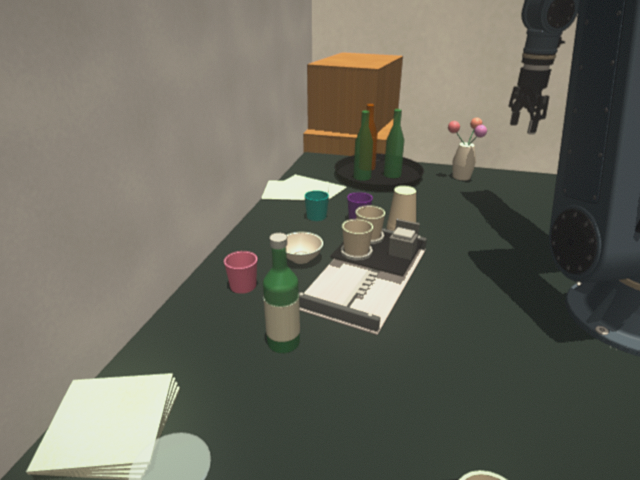

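```bash
cat >> h.py <<'E'
def rot(a): return np.array([[np.cos(a),-np.sin(a)],[np.sin(a),np.cos(a)]])
def goal(P,yaw):
    from scipy.spatial.transform import Rotation as R
    s=robot.get_state(); A=R.from_euler('xyz',s['tool_rot']); B=R.from_euler('xyz',[np.pi,0,yaw])
    print('t',round(s['t'],2),'pos',np.round(s['position'],1),'rpy',np.round(s['tool_rot'],3),'dxyz cm',(A.inv().apply(np.array(P)-s['position'])/10).round(2),'rot',(A.inv()*B).as_rotvec().round(3),'F',np.round(s['wrist_force'],1))
E
python3 - <<'E'
from h import *
from scipy.optimize import least_squares
# slide-frame model: base, button(-65,yb), fence(-65,yb-23), rings (xr, yb+-)
base=np.array([[555,-10],[558,-6]]);but=np.array([[483,-71],[478,-74]]);fen=np.array([[475,-95],[478,-91]]);r0=np.array([[566,-134],[569,-136]]);r1=np.array([[581,-51],[583,-51]])
def f(p):
    o=p[:2];R=rot(p[2]);w=lambda q:o+R@np.array(q)
    return np.concatenate([(base-o).ravel(),(but-w([-65,p[3]])).ravel(),(fen-w([-65,p[3]-23])).ravel(),(r0-w([p[4],p[5]])).ravel(),(r1-w([p[4],p[6]])).ravel()])
s=least_squares(f,[556,-8,-.16,-80,40,-120,-40],loss='soft_l1');p=s.x;print(p.round(3),f(p).round(1))
m=robot.trace('top','slide_base')
if m:
    print(m[0]['p'],cv2.minAreaRect(np.argwhere(m[0]['mask'])[:,::-1].astype(np.float32)))
b=p[:2]+rot(p[2])@[-65,p[3]]; print('button',b)
goal([*b,190],p[2]+np.pi/2)
im=cv2.imread('pics/top0.png');cv2.imwrite('pics/crop.png',cv2.resize(im[200:400,220:480],None,fx=3,fy=3,interpolation=cv2.INTER_CUBIC))
E
```

```text
[ 5.56768e+02 -8.08800e+00 -1.67000e-01 -7.53700e+01  3.18940e+01
 -1.23347e+02 -3.81370e+01] [-1.8 -1.9  1.2  2.1  2.8  0.6 -2.2 -2.4 -1.3 -0.7  1.7  3.3 -1.7  1.
  1.3 -1.  -0.9 -0.   1.1 -0. ]
0.69 ((348.6478576660156, 293.2536315917969), (195.4741973876953, 102.88550567626953), 19.334806442260742)
button [480.15318599 -71.61619694]
t 1.15 pos [ 206.7 -482.5  231.3] rpy [-3.141  0.     0.405] dxyz cm [ 41.32 -27.     4.13] rot [-0.    -0.    -0.999] F [-0.7 -0.6  0.9]
```

View pics/crop.png

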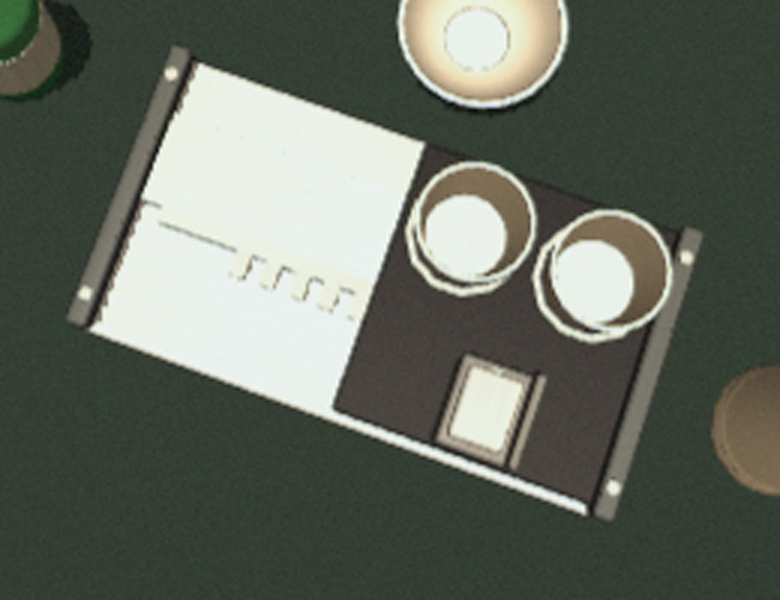

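>>> {"op": "step_arm", "data": {"increments": [{"dx": 3.5,"dy": -2.2,"dz": 0,"rz": -0.1,"hand": 0},{"dx": 7,"dy": -4.5,"dz": 0,"rz": -0.2,"hand": 0},{"dx": 10.5,"dy": -6.8,"dz": 0,"rz": -0.3,"hand": 0},{"dx": 14,"dy": -9,"dz": 0,"rz": -0.4,"hand": 0},{"dx": 17.5,"dy": -11.4,"dz": 0,"rz": -0.5,"hand": 0},{"dx": 21,"dy": -13.7,"dz": 0,"rz": -0.6,"hand": 0},{"dx": 24.5,"dy": -16,"dz": 0,"rz": -0.7,"hand": 0},{"dx": 28,"dy": -18.3,"dz": 0,"rz": -0.8,"hand": 0},{"dx": 31.5,"dy": -20.6,"dz": 0,"rz": -0.9,"hand": 0},{"dx": 35,"dy": -22.9,"dz": 1,"rz": -1.0,"hand": 0},{"dx": 38.5,"dy": -25.2,"dz": 2.5,"rz": -1.0,"hand": 0},{"dx": 41.3,"dy": -27,"dz": 4.1,"rz": -1.0,"hand": 0}]}}

```text
invalid input
```

>>> {"op": "step_arm", "data": {"increments": [{"dx": 0,"hand": 0},{"dx": 0,"hand": 0},{"dx": 0,"hand": 0}]}}

```text
invalid input
```

```bash
python3 - <<'E'
from h import *
for cam in ('wrist','side'):
    save(cam,cam+'1')
    for t in ['button_top','fence_top']:
        for r in robot.landmark_of(cam,t)[:3]: print(cam,t,np.round(r['position'],1),round(r['p'],2))
print(robot.get_state()['opening'])
goal([480,-72,115],-.167+np.pi/2)
E
```

```text
side button_top [478.1 -72.8  99. ] 0.61
side fence_top [473.4 -91.2 112.4] 0.77
85.26420393494107
t 1.45 pos [ 206.8 -482.5  231.3] rpy [-3.141 -0.     0.405] dxyz cm [ 41.28 -26.97  11.63] rot [-0.    -0.    -0.999] F [-0.2 -0.  -0.8]
```

View pics/wrist1.png

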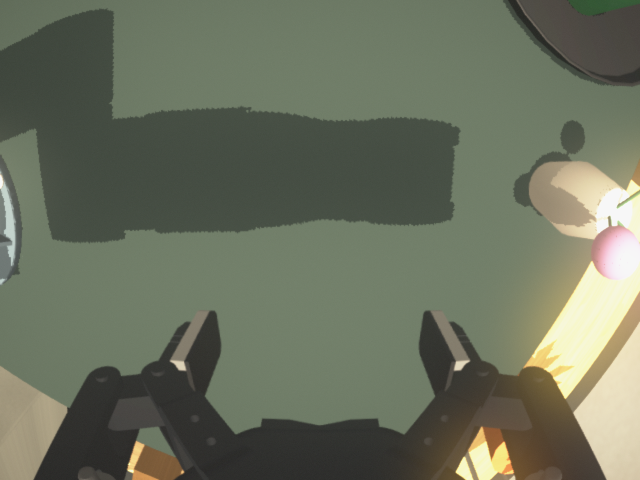

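The arm did not move, so this wrist view only shows the bare table and the open fingers at the start pose. I'll give every field in each row.

>>> {"op": "step_arm", "data": {"increments": [{"dx": 3.5,"dy": -2.2,"dz": 0,"rx": 0,"ry": 0,"rz": -0.1,"hand": 0},{"dx": 7,"dy": -4.5,"dz": 0,"rx": 0,"ry": 0,"rz": -0.2,"hand": 0},{"dx": 10.5,"dy": -6.8,"dz": 0,"rx": 0,"ry": 0,"rz": -0.3,"hand": 0},{"dx": 14,"dy": -9,"dz": 0,"rx": 0,"ry": 0,"rz": -0.4,"hand": 0},{"dx": 17.5,"dy": -11.4,"dz": 0,"rx": 0,"ry": 0,"rz": -0.5,"hand": 0},{"dx": 21,"dy": -13.7,"dz": 0,"rx": 0,"ry": 0,"rz": -0.6,"hand": 0},{"dx": 24.5,"dy": -16,"dz": 0,"rx": 0,"ry": 0,"rz": -0.7,"hand": 0},{"dx": 28,"dy": -18.3,"dz": 0,"rx": 0,"ry": 0,"rz": -0.8,"hand": 0},{"dx": 31.5,"dy": -20.6,"dz": 0,"rx": 0,"ry": 0,"rz": -0.9,"hand": 0},{"dx": 35,"dy": -22.9,"dz": 1,"rx": 0,"ry": 0,"rz": -1.0,"hand": 0},{"dx": 38.5,"dy": -25.2,"dz": 2.5,"rx": 0,"ry": 0,"rz": -1.0,"hand": 0},{"dx": 41.3,"dy": -27,"dz": 4.1,"rx": 0,"ry": 0,"rz": -1.0,"hand": 0}]}}

```text
t: 2.45
position: [481.0, -70.5, 191.3]
tool_rot: [3.139, -0.0, 1.406]
wrist_force: [0.5, -1.4, -0.8]
opening: 0.0
grasp_force: 0.0
```

```bash
python3 - <<'E'
from h import *
for cam in ('wrist','side'):
    save(cam,cam+'2')
    for t in ['button_top','fence_top']:
        for r in robot.landmark_of(cam,t)[:3]: print(cam,t,np.round(r['position'],1),round(r['p'],2))
goal([480,-72,115],-.167+np.pi/2)
E
```

```text
wrist button_top [481.6 -74.2  95.4] 0.62
wrist button_top [560.1  -8.5   1. ] 0.26
wrist fence_top [473.6 -97.1 109.3] 0.73
side button_top [477.3 -74.1  96.9] 0.71
side fence_top [475.5 -92.1 114.5] 0.71
t 2.75 pos [479.2 -73.1 191.1] rpy [3.142 0.    1.404] dxyz cm [0.12 0.06 7.61] rot [0.    0.    0.001] F [ 0.6 -1.  -0.2]
```

View pics/wrist2.png

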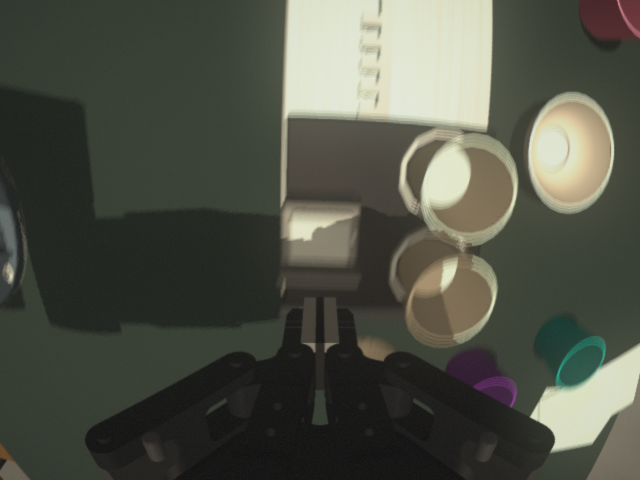

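The wrist view shows the button post at about (320,235), with the ledge at (320,280) behind the fingers. Both cups stand in their rings to the right, and the tool's x lines up with the slide's +y. Next is the descent.

>>> {"op": "step_arm", "data": {"increments": [{"dx": 0.2,"dy": 0,"dz": 2.5,"rx": 0,"ry": 0,"rz": 0,"hand": 0},{"dx": 0.2,"dy": 0,"dz": 5,"rx": 0,"ry": 0,"rz": 0,"hand": 0},{"dx": 0.2,"dy": 0,"dz": 7,"rx": 0,"ry": 0,"rz": 0,"hand": 0},{"dx": 0.2,"dy": 0,"dz": 8.2,"rx": 0,"ry": 0,"rz": 0,"hand": 0},{"dx": 0.2,"dy": 0,"dz": 8.8,"rx": 0,"ry": 0,"rz": 0,"hand": 0},{"dx": 0.2,"dy": 0,"dz": 9.0,"rx": 0,"ry": 0,"rz": 0,"hand": 0},{"dx": 0.2,"dy": 0,"dz": 9.0,"rx": 0,"ry": 0,"rz": 0,"hand": 0},{"dx": 0.2,"dy": 0,"dz": 9.0,"rx": 0,"ry": 0,"rz": 0,"hand": 0}]}}

```text
t: 3.42
position: [480.3, -71.2, 101.8]
tool_rot: [3.14, -0.0, 1.404]
wrist_force: [0.1, -0.8, 0.3]
opening: -0.1
grasp_force: 0.0
```

>>> {"op": "step_arm", "data": {"increments": [{"dx": 0,"dy": 0,"dz": 0.3,"rx": 0,"ry": 0,"rz": 0,"hand": 0},{"dx": 0,"dy": 0,"dz": 0.6,"rx": 0,"ry": 0,"rz": 0,"hand": 0},{"dx": 0,"dy": 0,"dz": 0.8,"rx": 0,"ry": 0,"rz": 0,"hand": 0},{"dx": 0,"dy": 0,"dz": 0.8,"rx": 0,"ry": 0,"rz": 0,"hand": 0},{"dx": 0,"dy": 0,"dz": 0.8,"rx": 0,"ry": 0,"rz": 0,"hand": 0}]}}

```text
t: 3.83
position: [480.3, -70.6, 93.0]
tool_rot: [3.141, 0.0, 1.405]
wrist_force: [1.4, -0.6, 2.5]
opening: -0.2
grasp_force: 1.1
```

>>> {"op": "step_arm", "data": {"increments": [{"dx": 0,"dy": 0,"dz": 0.2,"rx": 0,"ry": 0,"rz": 0,"hand": 0},{"dx": 0,"dy": 0,"dz": 0.4,"rx": 0,"ry": 0,"rz": 0,"hand": 0},{"dx": 0,"dy": 0,"dz": 0.4,"rx": 0,"ry": 0,"rz": 0,"hand": 0},{"dx": 0,"dy": 0,"dz": 0.4,"rx": 0,"ry": 0,"rz": 0,"hand": 0}]}}

```text
t: 4.17
position: [480.2, -70.6, 88.9]
tool_rot: [3.141, -0.0, 1.405]
wrist_force: [2.1, -1.6, 3.4]
opening: -0.0
grasp_force: 1.9
```

>>> {"op": "step_arm", "data": {"increments": [{"dx": 0,"dy": 0,"dz": 0.1,"rx": 0,"ry": 0,"rz": 0,"hand": 0},{"dx": 0,"dy": 0,"dz": 0.2,"rx": 0,"ry": 0,"rz": 0,"hand": 0},{"dx": 0,"dy": 0,"dz": 0.2,"rx": 0,"ry": 0,"rz": 0,"hand": 0},{"dx": 0,"dy": 0,"dz": 0.2,"rx": 0,"ry": 0,"rz": 0,"hand": 0}]}}

```text
t: 4.5
position: [480.1, -70.6, 86.9]
tool_rot: [3.141, -0.0, 1.405]
wrist_force: [1.6, -1.1, 5.2]
opening: -0.2
grasp_force: 2.6
```

The button presses freely. To drive +y, though, a finger has to stand behind the ledge. I'll lift off, turn 90° and straddle the ledge, with one fingertip on the button and the other behind.

>>> {"op": "step_arm", "data": {"increments": [{"dx": 0,"dy": 0,"dz": -1.5,"rx": 0,"ry": 0,"rz": 0,"hand": 0},{"dx": 0,"dy": 0,"dz": -4,"rx": 0,"ry": 0,"rz": 0,"hand": 0},{"dx": 0,"dy": 0,"dz": -7,"rx": 0,"ry": 0,"rz": 0,"hand": 0},{"dx": 0,"dy": 0,"dz": -7,"rx": 0,"ry": 0,"rz": 0.12,"hand": 0.31},{"dx": -0.4,"dy": 0,"dz": -7,"rx": 0,"ry": 0,"rz": 0.24,"hand": 0.31},{"dx": -0.8,"dy": 0,"dz": -7,"rx": 0,"ry": 0,"rz": 0.36,"hand": 0.31},{"dx": -1.2,"dy": 0,"dz": -7,"rx": 0,"ry": 0,"rz": 0.48,"hand": 0.31},{"dx": -1.6,"dy": 0,"dz": -7,"rx": 0,"ry": 0,"rz": 0.6,"hand": 0.31},{"dx": -2.0,"dy": 0,"dz": -7,"rx": 0,"ry": 0,"rz": 0.72,"hand": 0.31},{"dx": -2.2,"dy": 0,"dz": -7,"rx": 0,"ry": 0,"rz": 0.84,"hand": 0.31},{"dx": -2.2,"dy": 0,"dz": -7,"rx": 0,"ry": 0,"rz": 0.96,"hand": 0.31},{"dx": -2.2,"dy": 0,"dz": -7,"rx": 0,"ry": 0,"rz": 1.08,"hand": 0.31}]}}

```text
t: 5.5
position: [475.1, -92.1, 156.0]
tool_rot: [-3.14, 0.002, 0.319]
wrist_force: [0.7, 0.5, -1.4]
opening: 26.6
grasp_force: 0.0
```

>>> {"op": "step_arm", "data": {"increments": [{"dx": 0,"dy": 0,"dz": 0,"rx": 0,"ry": 0,"rz": 0.12,"hand": 0.31},{"dx": 0,"dy": 0,"dz": 0,"rx": 0,"ry": 0,"rz": 0.24,"hand": 0.31},{"dx": 0,"dy": 0,"dz": 0,"rx": 0,"ry": 0,"rz": 0.36,"hand": 0.31},{"dx": 0,"dy": 0,"dz": 0,"rx": 0,"ry": 0,"rz": 0.49,"hand": 0.31},{"dx": 0,"dy": 0,"dz": 0,"rx": 0,"ry": 0,"rz": 0.49,"hand": 0.31},{"dx": 0,"dy": 0,"dz": 0,"rx": 0,"ry": 0,"rz": 0.49,"hand": 0.31}]}}

```text
t: 6.0
position: [475.5, -92.0, 156.2]
tool_rot: [-3.141, 0.002, -0.162]
wrist_force: [0.8, -1.2, -0.3]
opening: 26.7
grasp_force: 0.0
```

```bash
python3 - <<'E'
from h import *
for cam in ('wrist','top','side'):
    save(cam,cam+'3')
    for t in ['button_top','fence_top']:
        for r in robot.landmark_of(cam,t)[:2]: print(cam,t,np.round(r['position'],1),round(r['p'],2))
print(robot.get_state()['opening'])
goal([476.5,-92.5,118],-.166)
E
```

```text
wrist button_top [481.6 -71.3  95.7] 0.87
wrist fence_top [476.4 -96.5 111.6] 0.91
top button_top [482.7 -71.2  94.6] 0.73
top fence_top [472.9 -95.1 113.7] 0.73
side button_top [478.7 -75.   97.3] 0.75
side button_top [ 571.7 -137.6   70.3] 0.65
side fence_top [476.7 -90.4 110.7] 0.87
side fence_top [476.9 -74.2  97.4] 0.73
26.36790744507996
t 6.45 pos [476.2 -92.3 156.8] rpy [-3.141  0.    -0.165] dxyz cm [0.04 0.02 3.88] rot [-0.     0.     0.001] F [-0.1  0.7  0.4]
```

View pics/wrist3.png

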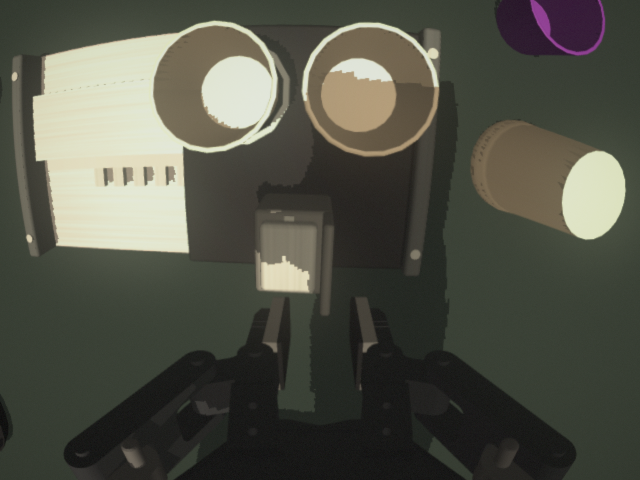

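The picture shows the ledge at (327,270), centred between the fingertips (280 and 365). The left finger is over the cap, and the right one will go behind the ledge.

>>> {"op": "step_arm", "data": {"increments": [{"dx": 0,"dy": 0,"dz": 2,"rx": 0,"ry": 0,"rz": 0,"hand": 0.31},{"dx": 0,"dy": 0,"dz": 3.5,"rx": 0,"ry": 0,"rz": 0,"hand": 0.31},{"dx": 0,"dy": 0,"dz": 4.3,"rx": 0,"ry": 0,"rz": 0,"hand": 0.31},{"dx": 0,"dy": 0,"dz": 4.8,"rx": 0,"ry": 0,"rz": 0,"hand": 0.31},{"dx": 0,"dy": 0,"dz": 5.3,"rx": 0,"ry": 0,"rz": 0,"hand": 0.31},{"dx": 0,"dy": 0,"dz": 5.7,"rx": 0,"ry": 0,"rz": 0,"hand": 0.31},{"dx": 0,"dy": 0,"dz": 5.7,"rx": 0,"ry": 0,"rz": 0,"hand": 0.31},{"dx": 0,"dy": 0,"dz": 5.7,"rx": 0,"ry": 0,"rz": 0,"hand": 0.31}]}}

```text
t: 7.12
position: [476.4, -92.3, 100.0]
tool_rot: [-3.142, -0.0, -0.165]
wrist_force: [-0.9, -0.7, -0.2]
opening: 26.6
grasp_force: 0.0
```

>>> {"op": "step_arm", "data": {"increments": [{"dx": 0,"dy": 0,"dz": 0.3,"rx": 0,"ry": 0,"rz": 0,"hand": 0.31},{"dx": 0,"dy": 0,"dz": 0.6,"rx": 0,"ry": 0,"rz": 0,"hand": 0.31},{"dx": 0,"dy": 0,"dz": 0.9,"rx": 0,"ry": 0,"rz": 0,"hand": 0.31},{"dx": 0,"dy": 0,"dz": 0.9,"rx": 0,"ry": 0,"rz": 0,"hand": 0.31},{"dx": 0,"dy": 0,"dz": 0.9,"rx": 0,"ry": 0,"rz": 0,"hand": 0.31}]}}

```text
t: 7.53
position: [476.5, -92.3, 90.9]
tool_rot: [-3.141, -0.001, -0.165]
wrist_force: [0.7, -0.3, 2.7]
opening: 26.6
grasp_force: 1.5
```

>>> {"op": "step_arm", "data": {"increments": [{"dx": 0,"dy": 0,"dz": 0.2,"rx": 0,"ry": 0,"rz": 0,"hand": 0.31},{"dx": 0,"dy": 0,"dz": 0.4,"rx": 0,"ry": 0,"rz": 0,"hand": 0.31},{"dx": 0,"dy": 0,"dz": 0.4,"rx": 0,"ry": 0,"rz": 0,"hand": 0.31},{"dx": 0,"dy": 0,"dz": 0.4,"rx": 0,"ry": 0,"rz": 0,"hand": 0.31}]}}

```text
t: 7.87
position: [476.5, -92.3, 86.9]
tool_rot: [-3.141, -0.001, -0.165]
wrist_force: [0.8, -0.6, 3.3]
opening: 26.2
grasp_force: 2.2
```

>>> {"op": "step_arm", "data": {"increments": [{"dx": 0,"dy": 0,"dz": 0.1,"rx": 0,"ry": 0,"rz": 0,"hand": 0.31},{"dx": 0,"dy": 0,"dz": 0.15,"rx": 0,"ry": 0,"rz": 0,"hand": 0.31},{"dx": 0,"dy": 0,"dz": 0.15,"rx": 0,"ry": 0,"rz": 0,"hand": 0.31}]}}

```text
t: 8.12
position: [476.5, -92.3, 86.4]
tool_rot: [-3.141, -0.001, -0.165]
wrist_force: [-2.0, 0.4, 17.3]
opening: 26.8
grasp_force: 8.7
```

>>> {"op": "step_arm", "data": {"increments": [{"dx": 0,"dy": -0.1,"dz": -0.06,"rx": 0,"ry": 0,"rz": 0,"hand": 0.31},{"dx": 0,"dy": -0.3,"dz": -0.06,"rx": 0,"ry": 0,"rz": 0,"hand": 0.31},{"dx": 0,"dy": -0.5,"dz": -0.06,"rx": 0,"ry": 0,"rz": 0,"hand": 0.31},{"dx": 0,"dy": -0.7,"dz": -0.06,"rx": 0,"ry": 0,"rz": 0,"hand": 0.31},{"dx": 0,"dy": -0.9,"dz": -0.06,"rx": 0,"ry": 0,"rz": 0,"hand": 0.31},{"dx": 0,"dy": -1.1,"dz": -0.06,"rx": 0,"ry": 0,"rz": 0,"hand": 0.31},{"dx": 0,"dy": -1.3,"dz": -0.06,"rx": 0,"ry": 0,"rz": 0,"hand": 0.31},{"dx": 0,"dy": -1.6,"dz": -0.06,"rx": 0,"ry": 0,"rz": 0,"hand": 0.31},{"dx": 0,"dy": -1.9,"dz": -0.06,"rx": 0,"ry": 0,"rz": 0,"hand": 0.31},{"dx": 0,"dy": -2.2,"dz": -0.06,"rx": 0,"ry": 0,"rz": 0,"hand": 0.31},{"dx": 0,"dy": -2.5,"dz": -0.06,"rx": 0,"ry": 0,"rz": 0,"hand": 0.31},{"dx": 0,"dy": -2.5,"dz": -0.06,"rx": 0,"ry": 0,"rz": 0,"hand": 0.31}]}}

```text
t: 9.12
position: [480.3, -74.3, 86.5]
tool_rot: [-3.136, -0.002, -0.156]
wrist_force: [2.0, -0.5, 7.6]
opening: 26.3
grasp_force: 4.2
```

```bash
python3 - <<'E'
from h import *
for cam in ('side','top'):
    save(cam,cam+'4')
    for t in ['fence_top','ring1','ring0','cup1_mid','cup0_mid']:
        for r in robot.landmark_of(cam,t)[:2]: print(cam,t,np.round(r['position'],1),round(r['p'],2))
goal([476.5,-92.5,118],-.166)
im=cv2.imread('pics/side4.png');cv2.imwrite('pics/c4.png',cv2.resize(im[140:340,280:480],None,fx=3,fy=3))
E
```

```text
side fence_top [480.9 -74.5 112.6] 0.81
side ring1 [ 572.2 -116.5   33.2] 0.7
side ring1 [586.8 -34.   72.7] 0.66
side ring0 [ 572.2 -116.5   33.2] 0.7
side ring0 [586.8 -34.   72.7] 0.66
side cup1_mid [591.  -33.6  70.7] 0.75
side cup1_mid [815.6 101.1  32.3] 0.56
side cup0_mid [ 747.4 -275.    38.7] 0.86
side cup0_mid [ 622.9 -291.5   37.8] 0.76
top ring1 [587.  -33.7  36.3] 0.58
top ring0 [587.  -33.7  36.3] 0.58
top cup1_mid [814.3 103.3  37.6] 0.96
top cup1_mid [588.5 -38.4  73.9] 0.65
top cup0_mid [ 623.2 -291.8   37.2] 0.95
top cup0_mid [ 743.3 -282.4   32.4] 0.68
t 9.72 pos [480.2 -74.4  86.5] rpy [-3.136e+00 -2.000e-03 -1.560e-01] dxyz cm [-0.08  1.83 -3.16] rot [-0.006 -0.002  0.01 ] F [ 2.3 -0.8  7.8]
```

View pics/c4.png

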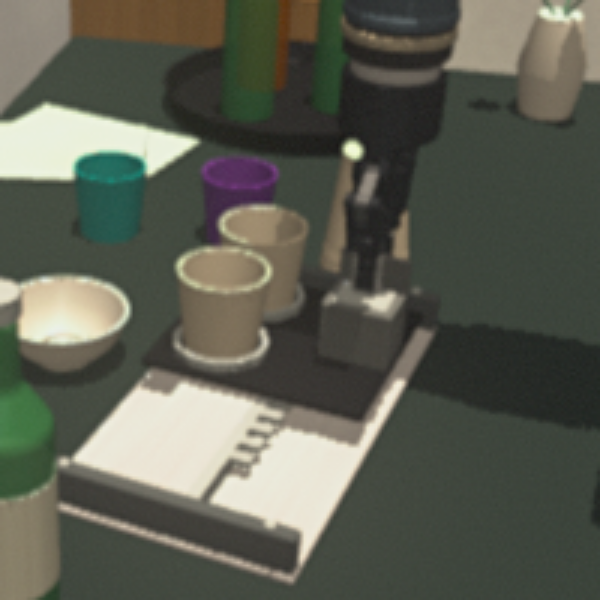

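The carriage has moved about 18 mm with the cups standing, but the arm lags its command by 6 mm and has a small tilt. I'll check why.

```bash
python3 - <<'E'
from h import *
s=robot.get_state()
for k in ('t','qpos','effort','position','tool_rot','wrist_force','wrist_torque','opening','grasp_force'): print(k,np.round(s[k],3))
E
```

```text
t 9.717
qpos [-0.157  0.268 -0.368  0.933  0.006  3.141]
effort [  0.162 -46.921  25.537   0.911  -0.06   -0.054]
position [480.248 -74.355  86.505]
tool_rot [-3.136e+00 -2.000e-03 -1.560e-01]
wrist_force [ 2.33  -0.764  7.79 ]
wrist_torque [ 0.001 -0.439 -0.022]
opening 26.797
grasp_force 4.155
```

>>> {"op": "step_arm", "data": {"increments": [{"dx": 0,"dy": -0.1,"dz": 0,"rx": 0,"ry": 0,"rz": 0,"hand": 0.31},{"dx": 0,"dy": -0.2,"dz": 0,"rx": 0,"ry": 0,"rz": 0,"hand": 0.31},{"dx": 0,"dy": -0.3,"dz": 0,"rx": 0,"ry": 0,"rz": 0,"hand": 0.31}]}}

```text
t: 9.97
position: [480.5, -73.2, 86.5]
tool_rot: [-3.135, -0.002, -0.154]
wrist_force: [2.9, -1.4, 7.0]
opening: 26.4
grasp_force: 3.8
```

```bash
python3 - <<'E'
from h import *
s=robot.get_state()
for k in ('t','qpos','effort','position','tool_rot','wrist_force','wrist_torque','opening','grasp_force'): print(k,np.round(s[k],3))
E
```

```text
t 9.967
qpos [-0.155  0.268 -0.368  0.933  0.006  3.141]
effort [  0.812 -47.234  25.473   1.12    0.391  -0.067]
position [480.505 -73.216  86.532]
tool_rot [-3.135e+00 -2.000e-03 -1.540e-01]
wrist_force [ 2.912 -1.428  7.024]
wrist_torque [-0.283 -0.493 -0.07 ]
opening 26.372
grasp_force 3.784
```

Joint 6 sits at its limit (3.141), which blocks the pose I commanded. I'll keep the button held and let the tool yaw follow the base joint as I push. The straddle has room for the extra 0.3 rad.

>>> {"op": "step_arm", "data": {"increments": [{"dx": 0,"dy": 0.6,"dz": 0,"rx": 0,"ry": 0,"rz": -0.02,"hand": 0.31},{"dx": 0,"dy": 0.4,"dz": 0,"rx": 0,"ry": 0,"rz": -0.04,"hand": 0.31},{"dx": 0,"dy": 0.2,"dz": 0,"rx": 0,"ry": 0,"rz": -0.05,"hand": 0.31},{"dx": 0,"dy": 0,"dz": 0,"rx": 0,"ry": 0,"rz": -0.055,"hand": 0.31},{"dx": 0,"dy": 0,"dz": 0,"rx": 0,"ry": 0,"rz": -0.055,"hand": 0.31}]}}

```text
t: 10.38
position: [480.8, -72.9, 86.6]
tool_rot: [-3.135, -0.003, -0.099]
wrist_force: [3.9, -1.3, 6.3]
opening: 26.5
grasp_force: 3.5
```

```bash
python3 - <<'E'
from h import *
s=robot.get_state()
for k in ('t','qpos','position','tool_rot','wrist_force','opening','grasp_force'): print(k,np.round(s[k],3))
for t in ['fence_top','ring1','ring0']:
    robot.get_image('side')
    for r in robot.landmark_of('side',t)[:2]: print(t,np.round(r['position'],1),round(r['p'],2))
E
```

```text
t 10.383
qpos [-0.155  0.268 -0.368  0.933  0.007  3.086]
position [480.762 -72.932  86.566]
tool_rot [-3.135e+00 -3.000e-03 -9.900e-02]
wrist_force [ 3.88  -1.296  6.262]
opening 26.531
grasp_force 3.543
fence_top [482.1 -73.1 112.7] 0.91
ring1 [586.8 -30.7  36.1] 0.85
ring1 [ 568.7 -116.    32.7] 0.62
ring0 [ 570.4 -116.6   32.9] 0.79
ring0 [586.8 -29.9  36.1] 0.68
```

>>> {"op": "step_arm", "data": {"increments": [{"dx": 0.02,"dy": -0.3,"dz": 0,"rx": 0,"ry": 0,"rz": -0.01,"hand": 0.31},{"dx": 0.05,"dy": -0.8,"dz": 0,"rx": 0,"ry": 0,"rz": -0.02,"hand": 0.31},{"dx": 0.09,"dy": -1.4,"dz": 0,"rx": 0,"ry": 0,"rz": -0.03,"hand": 0.31},{"dx": 0.13,"dy": -2.0,"dz": 0,"rx": 0,"ry": 0,"rz": -0.04,"hand": 0.31},{"dx": 0.17,"dy": -2.6,"dz": 0,"rx": 0,"ry": 0,"rz": -0.05,"hand": 0.31},{"dx": 0.21,"dy": -3.2,"dz": 0,"rx": 0,"ry": 0,"rz": -0.06,"hand": 0.31},{"dx": 0.25,"dy": -3.8,"dz": 0,"rx": 0,"ry": 0,"rz": -0.07,"hand": 0.31},{"dx": 0.3,"dy": -4.4,"dz": 0,"rx": 0,"ry": 0,"rz": -0.08,"hand": 0.31},{"dx": 0.33,"dy": -5.0,"dz": 0,"rx": 0,"ry": 0,"rz": -0.09,"hand": 0.31},{"dx": 0.37,"dy": -5.6,"dz": 0,"rx": 0,"ry": 0,"rz": -0.1,"hand": 0.31},{"dx": 0.41,"dy": -6.1,"dz": 0,"rx": 0,"ry": 0,"rz": -0.11,"hand": 0.31},{"dx": 0.43,"dy": -6.4,"dz": 0,"rx": 0,"ry": 0,"rz": -0.12,"hand": 0.31}]}}

```text
t: 11.68
position: [490.8, -9.3, 86.6]
tool_rot: [-3.135, -0.002, 0.022]
wrist_force: [2.7, -3.4, 6.0]
opening: 26.3
grasp_force: 2.6
```

```bash
python3 - <<'E'
from h import *
s=robot.get_state()
for k in ('t','qpos','position','tool_rot','wrist_force','opening','grasp_force'): print(k,np.round(s[k],3))
for t in ['fence_top','ring1','ring0','cup0_mid','cup1_mid']:
    robot.get_image('side')
    for r in robot.landmark_of('side',t)[:2]: print(t,np.round(r['position'],1),round(r['p'],2))
E
```

```text
t 11.683
qpos [-0.023  0.275 -0.357  0.937  0.006  3.097]
position [490.759  -9.263  86.579]
tool_rot [-3.135e+00 -2.000e-03  2.200e-02]
wrist_force [ 2.652 -3.41   6.003]
opening 26.345
grasp_force 2.63
fence_top [491.4 -10.7 109.4] 0.81
ring1 [602.9  27.7  36.3] 0.72
ring1 [559.8  -8.9  -0.7] 0.68
ring0 [600.7  28.4  37.7] 0.93
ring0 [584.3 -51.9  33.7] 0.6
cup0_mid [ 628.  -292.8   35.7] 0.8
cup0_mid [586.4 -58.9  70.3] 0.71
cup1_mid [815.7 101.1  35.3] 0.85
cup1_mid [601.   28.7  74.7] 0.64
```

>>> {"op": "step_arm", "data": {"increments": [{"dx": 0.06,"dy": -0.3,"dz": 0,"rx": 0,"ry": 0,"rz": -0.01,"hand": 0.31},{"dx": 0.15,"dy": -0.8,"dz": 0,"rx": 0,"ry": 0,"rz": -0.02,"hand": 0.31},{"dx": 0.26,"dy": -1.4,"dz": 0,"rx": 0,"ry": 0,"rz": -0.03,"hand": 0.31},{"dx": 0.38,"dy": -2.0,"dz": 0,"rx": 0,"ry": 0,"rz": -0.04,"hand": 0.31},{"dx": 0.49,"dy": -2.6,"dz": 0,"rx": 0,"ry": 0,"rz": -0.05,"hand": 0.31},{"dx": 0.61,"dy": -3.2,"dz": 0,"rx": 0,"ry": 0,"rz": -0.06,"hand": 0.31},{"dx": 0.72,"dy": -3.8,"dz": 0,"rx": 0,"ry": 0,"rz": -0.07,"hand": 0.31},{"dx": 0.83,"dy": -4.4,"dz": 0,"rx": 0,"ry": 0,"rz": -0.08,"hand": 0.31},{"dx": 0.95,"dy": -5.0,"dz": 0,"rx": 0,"ry": 0,"rz": -0.09,"hand": 0.31},{"dx": 1.06,"dy": -5.6,"dz": 0,"rx": 0,"ry": 0,"rz": -0.1,"hand": 0.31},{"dx": 1.18,"dy": -6.2,"dz": 0,"rx": 0,"ry": 0,"rz": -0.115,"hand": 0.31},{"dx": 1.25,"dy": -6.6,"dz": 0,"rx": 0,"ry": 0,"rz": -0.13,"hand": 0.31}]}}

```text
t: 13.18
position: [502.0, 57.3, 86.9]
tool_rot: [-3.136, -0.003, 0.152]
wrist_force: [3.9, -3.1, 4.0]
opening: 26.7
grasp_force: 4.0
```

```bash
python3 - <<'E'
from h import *
s=robot.get_state()
for k in ('t','qpos','position','tool_rot','wrist_force','opening','grasp_force'): print(k,np.round(s[k],3))
for cam in ('side','top'):
  robot.get_image(cam)
  for t in ['fence_top','ring1','ring0']:
    for r in robot.landmark_of(cam,t)[:2]: print(t,np.round(r['position'],1),round(r['p'],2))
E
```

```text
t 13.183
qpos [ 0.11   0.296 -0.324  0.947  0.006  3.099]
position [501.997  57.29   86.885]
tool_rot [-3.136e+00 -3.000e-03  1.520e-01]
wrist_force [ 3.916 -3.077  4.017]
opening 26.66
grasp_force 4.017
fence_top [504.8  55.1 113.8] 0.85
ring1 [597.4  12.6  31.4] 0.98
ring1 [611.4  96.7  39.9] 0.78
ring0 [597.4  12.6  31.4] 0.98
ring0 [611.4  96.7  39.9] 0.78
```

>>> {"op": "step_arm", "data": {"increments": [{"dx": 0.08,"dy": -0.24,"dz": 0.02,"rx": 0,"ry": 0,"rz": -0.01,"hand": 0.31},{"dx": 0.16,"dy": -0.48,"dz": 0.03,"rx": 0,"ry": 0,"rz": -0.02,"hand": 0.31},{"dx": 0.24,"dy": -0.72,"dz": 0.03,"rx": 0,"ry": 0,"rz": -0.02,"hand": 0.31},{"dx": 0.31,"dy": -0.95,"dz": 0.03,"rx": 0,"ry": 0,"rz": -0.02,"hand": 0.31},{"dx": 0.38,"dy": -1.15,"dz": 0.03,"rx": 0,"ry": 0,"rz": -0.02,"hand": 0.31},{"dx": 0.42,"dy": -1.28,"dz": 0.03,"rx": 0,"ry": 0,"rz": -0.02,"hand": 0.31},{"dx": 0.42,"dy": -1.28,"dz": 0.03,"rx": 0,"ry": 0,"rz": -0.02,"hand": 0.31},{"dx": 0.42,"dy": -1.28,"dz": 0.03,"rx": 0,"ry": 0,"rz": -0.02,"hand": 0.31}]}}

```text
t: 14.25
position: [503.2, 67.9, 86.6]
tool_rot: [-3.14, -0.001, 0.17]
wrist_force: [2.5, -10.9, 7.3]
opening: 26.2
grasp_force: 7.1
```

```bash
python3 - <<'E'
from h import *
s=robot.get_state()
for k in ('t','qpos','position','tool_rot','wrist_force','opening','grasp_force'): print(k,np.round(s[k],3))
for cam in ('side','top'):
  im,d=save(cam,cam+'5')
  for t in ['fence_top','ring1','ring0']:
    for r in robot.landmark_of(cam,t)[:2]: print(t,np.round(r['position'],1),round(r['p'],2))
im=cv2.imread('pics/side5.png');cv2.imwrite('pics/c5.png',cv2.resize(im[160:340,260:460],None,fx=3,fy=3))
E
```

```text
t 14.25
qpos [ 1.330e-01  3.020e-01 -3.170e-01  9.510e-01  2.000e-03  3.105e+00]
position [503.152  67.851  86.641]
tool_rot [-3.14e+00 -1.00e-03  1.70e-01]
wrist_force [  2.512 -10.888   7.344]
opening 26.235
grasp_force 7.124
fence_top [506.   65.5 115.4] 0.63
fence_top [665.2 254.4   1.9] 0.19
ring1 [599.3  22.   34. ] 0.92
ring1 [616.6 108.2  36.3] 0.88
ring0 [599.3  22.   34. ] 0.92
ring0 [616.6 108.2  36.3] 0.88
fence_top [ 5.569e+02 -7.700e+00  5.000e-01] 0.17
ring1 [ 497.5 -270.8    2.2] 0.43
ring0 [ 497.5 -270.8    2.2] 0.43
```

View pics/c5.png

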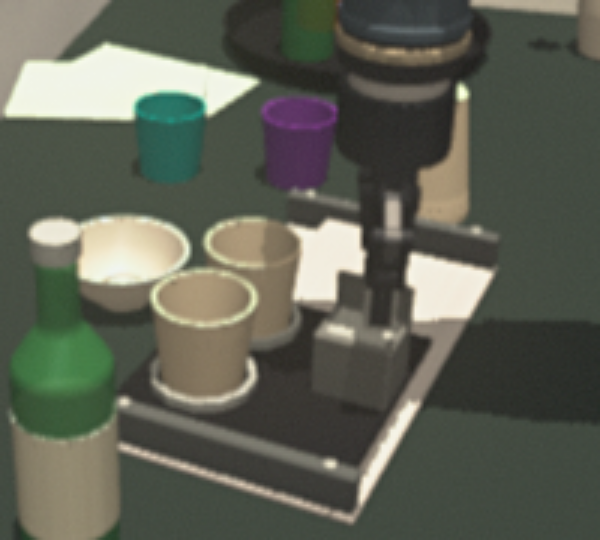

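The picture shows the carriage against the far end stop: the push stalls at 11 N and the rings are about 160 mm from where they started. Both cups are standing. I'll ease the push and lift straight up.

>>> {"op": "step_arm", "data": {"increments": [{"dx": -0.04,"dy": 0.12,"dz": 0,"rx": 0,"ry": 0,"rz": 0,"hand": 0.31},{"dx": -0.04,"dy": 0.12,"dz": -0.3,"rx": 0,"ry": 0,"rz": 0,"hand": 0.31},{"dx": -0.04,"dy": 0.12,"dz": -0.7,"rx": 0,"ry": 0,"rz": 0,"hand": 0.31},{"dx": -0.04,"dy": 0.12,"dz": -1.1,"rx": 0,"ry": 0,"rz": 0,"hand": 0.31},{"dx": -0.1,"dy": 0.3,"dz": -1.6,"rx": 0,"ry": 0,"rz": 0,"hand": 0.31},{"dx": -0.15,"dy": 0.5,"dz": -2.5,"rx": 0,"ry": 0,"rz": 0,"hand": 0.31},{"dx": -0.15,"dy": 0.5,"dz": -4,"rx": 0,"ry": 0,"rz": 0,"hand": 0.31},{"dx": -0.15,"dy": 0.5,"dz": -7,"rx": 0,"ry": 0,"rz": 0,"hand": 0.31},{"dx": -0.15,"dy": 0.5,"dz": -10,"rx": 0,"ry": 0,"rz": 0,"hand": 0.31},{"dx": -0.15,"dy": 0.5,"dz": -13,"rx": 0,"ry": 0,"rz": 0,"hand": 0.31},{"dx": -0.15,"dy": 0.5,"dz": -13,"rx": 0,"ry": 0,"rz": 0,"hand": 0.31}]}}

```text
t: 15.57
position: [504.7, 64.5, 222.7]
tool_rot: [-3.135, -0.01, 0.171]
wrist_force: [0.4, 0.4, 0.2]
opening: 26.4
grasp_force: 0.0
```

```bash
python3 - <<'E'
from h import *
s=robot.get_state()
for k in ('t','position','wrist_force'): print(k,np.round(s[k],3))
for cam in ('side','wrist'):
  im,d=save(cam,cam+'6')
  for t in ['button_top','fence_top','ring1','ring0','cup0_mid','cup1_mid','bottle','stack','bowl']:
    for r in robot.landmark_of(cam,t)[:3]: print(cam,t,np.round(r['position'],1),round(r['p'],2))
im=cv2.imread('pics/side6.png');cv2.imwrite('pics/c6.png',cv2.resize(im[200:340,260:460],None,fx=4,fy=4))
E
```

```text
t 15.567
position [504.709  64.521 222.671]
wrist_force [0.418 0.362 0.235]
side button_top [509.1  81.9  98.3] 0.73
side fence_top [506.8  63.8 112. ] 0.73
side fence_top [666.1 254.1   2.3] 0.56
side ring1 [602.8  21.4  32.5] 0.9
side ring1 [615.5 105.6  35.7] 0.55
side ring0 [602.8  21.4  32.5] 0.9
side ring0 [615.5 105.6  35.7] 0.55
side cup0_mid [ 622.1 -291.9   35.1] 0.96
side cup0_mid [ 748.6 -273.4   35.7] 0.67
side cup0_mid [602.2  18.6  67.6] 0.57
side cup1_mid [618.8 105.6  72.5] 0.92
side cup1_mid [818.  100.2  31.5] 0.82
side bottle [666.8 255.3   2.5] 0.76
side stack [ 497.9 -264.6    2.8] 0.71
side bowl [ 7.23e+02 -4.75e+01 -4.00e-01] 0.91
wrist button_top [515.2  84.   91.8] 0.82
wrist fence_top [509.7  61.2 111.6] 0.85
wrist cup0_mid [603.5  16.9  72. ] 0.96
wrist cup1_mid [620.9 102.6  68.4] 0.83
wrist bottle [663.8 249.5  -2.2] 0.76
wrist stack [ 498.5 -259.8    0.9] 0.92
wrist bowl [ 7.26e+02 -5.03e+01  6.00e-01] 0.64
```

View pics/c6.png

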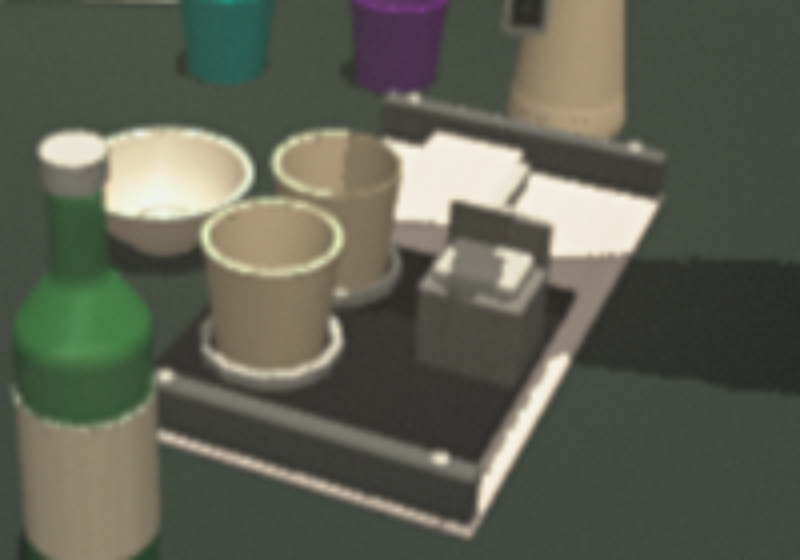

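The carriage is at the far stop and the cups stand in their rings. I'll check the cap height by depth: 95 mm is up, about 90.5 mm is unlatched.

```bash
python3 - <<'E'
from h import *
for cam in ('top','side'):
    im,d=robot.get_image(cam);c=robot.get_calibration(cam);K=np.array(c['K']);R=cv2.Rodrigues(np.array(c['rvec'],float))[0];t=np.array(c['tvec'],float).ravel()
    v,u=np.nonzero(d>0);z=d[v,u];P=(np.c_[(u-K[0,2])/K[0,0]*z,(v-K[1,2])/K[1,1]*z,z]-t)@R
    q=(P[:,:2]-[556.8,-8.1])@rot(-.166)
    for n,(x0,x1,y0,y1,zl) in {'cap':(-80,-50,70,92,75),'fence':(-85,-45,50,64,100),'plate':(-30,-10,20,130,0)}.items():
        m=(q[:,0]>x0)&(q[:,0]<x1)&(q[:,1]>y0)&(q[:,1]<y1)&(P[:,2]>zl)&(P[:,2]<125)
        print(cam,n,m.sum(),np.percentile(P[m,2],[10,50,90]).round(1) if m.any() else '')
    m=(P[:,2]>33)&(P[:,2]<39)&(q[:,0]>-20)&(q[:,0]<0)&(abs(q[:,1])<200);print('plate y range',np.percentile(q[m,1],[1,99]).round(1) if m.any() else '')
E
```

```text
top cap 0 
top fence 0 
top plate 0 
plate y range [-178.9 -164.9]
side cap 82 [93.3 94.5 95.5]
side fence 81 [101.6 108.6 111.5]
side plate 174 [34.2 35.5 36.7]
plate y range [-173.7  182.5]
```

The cap reads 94.5 mm, so it is up and latched.

```bash
python3 -c "
from station import robot
print(robot.close_job())"
```

```text
the job is handed in; nothing more can be done
None
```

The job is handed in: the carriage is locked at the far end stop with the button up (cap measured at 94.5 mm), both cups are standing in their rings, and the bottle, stack and bowl are where they were. One deviation is that I pressed and released the button once at the start, without moving the carriage, before re-gripping and holding it down for the whole push.

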